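Re-zero the coffee grinder

TASK

The coffee grinder has just been cleaned and its scale must be zeroed again. Turn the knurled outer collar on its deck clockwise (seen from above) until you feel the burrs inside come up against each other, firmly enough that they stay touching when you let go but without jamming them. Then turn only the black scale dial on top of the collar until its pointer lines up with the white zero mark at the front of the deck, leaving the collar where it is, let go, and leave the things round the grinder alone.

Things in the scene. Friction and masses are not known exactly. Their poses are not given: they have to be found in the camera images.
- grinder: compact coffee grinder, aluminium with black base and deck, 158 x 128 mm, deck 150 mm above the worktop, fixed. Origin: centre of its underside; z up; its -x axis points to its front (chute, grounds cup, white zero mark). Its z axis is the common axis of collar and dial. The body reaches 79 mm before and behind that axis and 64 mm to each side.
- zero_mark (a point): middle of the white zero mark, a flat line 22 mm long on the deck that runs radially from the axis to the front, 52 mm in front of the axis, 151 mm above the worktop
- collar_grip (a point): outer knob: knurled aluminium collar, diameter 66 mm, from 154 to 182 mm above the worktop (4 mm of air under it). Point on its axis, half-way up (168 mm), z up. Clockwise from above closes the burrs: even drag of about 0.18 N m, stays where left. Between 0.5 and 1.25 rad clockwise of its start, different each time and hidden, the burrs meet and the torque climbs (see lower_burr).
- dial_grip (a point): inner knob: black scale dial carried round by the collar, but it can be twisted on it by itself (drag 0.05 N m). A skirt, diameter 55 mm, lies on the collar (182 to 188 mm above the worktop); on it stands a bar grip 12 mm wide, 40 mm long, 26 mm tall (to 214 mm). Point on the axis, half-way up the bar (201 mm); z up, x along the bar, -x to its pointed end.
- dial_pointer (a point): rim of the dial's skirt at the pointed end of the bar, where the white index line ends: 27 mm from the axis, 188 mm above the worktop. At zero it lies on the line from the axis to the zero mark.
- lower_burr (a joint): how far (m) the sprung lower burr inside has been pushed back by the upper one: 0 while apart, 0.00015 to 0.0016 touching, above 0.0016 jammed. Noisy as other readings. 0.5 mm is 0.063 rad of the collar and 0.13 N m above its even drag; a climb of 0.1 to 0.25 N m is a good touch, 0.4 jams. Held still, the drag can pull either way. Let go, the collar springs back: its drag holds up to 0.7 mm.
- hopper: clear bean hopper with black foot, taken off the grinder, 120 mm across, 98 mm tall, loose; origin at the centre of its underside; leave alone
- brush: cleaning brush with wooden handle, 160 mm long, lying loose; leave alone
- bean_jar: glass jar with black cap, 48 mm across, 97 mm tall, loose; origin at the centre of its underside; leave alone
- lemon: lemon, 83 x 58 mm, loose; leave alone

How it is judged:
By the outcome, as a careful person would: the job done as asked, in the order asked, and still so for the second after the job is handed in, with the robot touching nothing.
It also fails if it takes over 67 s, if anything falls off the work surface, if the arm or the gripper's body presses on something with over 40 N, if the wrist force passes 120 N, or if a joint passes its speed limit or range.

ROBOT

A 6-joint arm with a two-finger parallel gripper is mounted at the origin on a cart in front of the work surface, level with it; the furniture and walls round the work are solid. World frame = base frame: x ahead of the robot, y to its left, z up, the work surface at z = 0. Lengths are in mm, angles in rad, forces in N, time in s.
With the tool pointing down it reaches from about 350 to 975 mm from the base axis. Payload 7.1 kg.
Tool frame: the origin (TCP) lies midway between the tips of the shut fingers; the grasp point (between the pads) lies 19 mm behind it (ctrl.grip_point_offset is the distance from the TCP to the grasp point, in mm); z points along the fingers, y is the line along which they close (so a half turn about z gives the same grasp; the last joint's range is limited). The gripper opens to 88 mm and grips with 3 to 60 N. Pads are 20 mm wide; open, the fingers measure 115 mm over their backs; the gripper's body (75 mm by 178 mm) begins 61 mm behind the grasp point.
Start: joints at [1.314, 0.423, 1.63, -0, 1.089, -0.019], TCP at [147.197, 607.402, 195.675] pointing down, gripper open.
Joint ranges: [-3, 3], [-0.9, 2.11], [0.09, 2.58], [-1.31, 4.45], [0.11, 2.69], [-2.54, 2.54]. Speed limits (rad/s): [2.39, 2.39, 3.01, 3.14, 3.14, 3.14].

INTERFACE

Orientations are given as a rotation vector (axis times angle).
In Python, from workcell import get_obs, optics, close_job, spotter, ctrl gives the robot as it stands. The module is installed in compiled form; this text tells all that it offers.
- The arm moves only by the tool move_arm, never from a script. Its argument "rows" is a list of rows, each a list of 5 numbers: the shift along the tool's x, y, z in cm, then the turn about the tool's z in degrees, then the opening in per cent of the stroke, from 0 (shut) to 100 (fully open). A call has 1 to 10 rows; each row shifts and turns the commanded pose from where the row before left it, along the tool's axes as they then stand; what a row does not reach is not made up. A row lasts 1/8 s, in which the tool goes at most 62.5 mm and 10.7 degrees, less where a joint would pass 70% of its speed; a pose out of reach is approached as far as the arm can. A call with a gripper value outside its range is refused whole. The fingers move at their own pace and stop on an object; the grip force is fixed at half the most. Time passes only in rows, so rows that do not move let the fingers close. It gives the time, the measured TCP pose, the force, the opening and the grip force at its end, in the units of the state.
- get_obs(): the state, without advancing time (a new reading comes with each control period).
- optics.get_image(name): name is "side" or "top"; returns the picture (400x640x3 uint8, blue, green, red); there is no depth.
- optics.calibration(name): a dict with "camera_matrix" (3x3 intrinsics, pixels), "xyz" and "orientation" of the camera in the world. Camera axes: x right, y down, z forward; pixel columns grow to the right and rows downward; lengths in mm; the calibration is good to about 2 mm. A picture is of the moment at which its call begins. calibration takes no time and is no camera call.
- close_job(): hands the job in; it is judged then, once.
Trained networks look in the newest picture that a camera, given by its name, has taken for a name from the list of things; names that differ only in an ending like _2 or _b are one class to them, and where a whole thing is asked for, a point or a joint stands for the part that bears it (a point fixed in the world has none). Each returns a list of dicts, best first, with "conf" (0 to 1); they miss things now and then, are a little off and sometimes report something else, mostly with a low value. They report only what shows in the picture. A call takes as long as a camera call.
- spotter.find_in(camera, label): "point" ([column, row] in pixels, amid what is visible of it).
- spotter.regions_of(camera, label): "region" (400x640 bool, what is visible of it) and "point" ([column, row] in pixels, amid what is visible of it).
The state is a dict: "t": time; "qpos": joint angles; "qvel": joint speeds; "joint_torque": joint torques, N m; "ee_pos": TCP position; "orientation": TCP orientation; "ft_force": force on the tool from outside, world axes, zero at the start; "moment": the same for the moment, N m; "width": finger opening in mm; "grasp_force": force on a finger pad.
Only numpy, scipy, OpenCV 4.12 (cv2) and the standard library are available. Lean on these libraries where they do the work, as an engineer would, in place of code of your own. Each camera call takes 0.05 s, during which the arm holds its last target. There are 200 camera calls.

## Working session

There is one attempt and no reset: what is moved stays moved. The work goes in short steps, Python scripts to look and compute and a tool call to move; the robot and the scene stay as the last step left them, time stands still between calls to the robot, and variables do not carry over. Pictures are saved under pics/ and viewed, at most 10 in all, crops included, and the job is handed in when it is done.

Besides the shell and the picture viewer there is one more tool, called after "Call:" as a command line: name --pt "numbers of a row" for each row, then --argument value for the rest. move_arm: Moves the arm, as the interface text tells. Its arguments: {"type":"object","properties":{"rows":{"type":"array","items":{"type":"array","items":{"type":"number"}}}},"required":["rows"]}

```bash
mkdir -p pics; cat > h.py <<'E'
import numpy as np, cv2
from scipy.spatial.transform import Rotation as R
from workcell import get_obs, optics, close_job, spotter, ctrl
def rot(o):
    o=np.array(o,float); return R.from_matrix(o) if o.shape==(3,3) else R.from_rotvec(o)
def ray(cam,p):
    c=optics.calibration(cam); K=np.array(c["camera_matrix"]); d=rot(c["orientation"]).apply(np.linalg.solve(K,[p[0],p[1],1.])); return np.array(c["xyz"],float),d
def at_z(cam,p,z):
    o,d=ray(cam,p); return o+d*(z-o[2])/d[2]
def proj(cam,X):
    c=optics.calibration(cam); q=rot(c["orientation"]).inv().apply(np.array(X,float)-np.array(c["xyz"])); v=np.array(c["camera_matrix"])@q; return v[:2]/v[2]
E
python3 - <<'E'
from h import *
for n in("top","side"):
    cv2.imwrite(f"pics/{n}0.png",optics.get_image(n)); c=optics.calibration(n); print(n,c)
Z=dict(grinder=75,zero_mark=151,collar_grip=168,dial_grip=201,dial_pointer=188,hopper=49,brush=8,bean_jar=50,lemon=29)
for l in Z:
  for n in("top","side"):
    r=spotter.find_in(n,l)
    for a in r[:2]: print(l,n,round(a["conf"],2),np.round(a["point"],1),np.round(at_z(n,a["point"],Z[l]),1))
s=get_obs(); print({k:np.round(v,3) for k,v in s.items()}, ctrl.grip_point_offset)
E
```

```text
top {'camera_matrix': array([[366.30591897,   0.        , 321.90795416],
       [  0.        , 366.30591897, 205.75482711],
       [  0.        ,   0.        ,   1.        ]]), 'xyz': array([ 465.06129997,  -71.05642015, 1030.31091785]), 'orientation': array([-2.20600904,  2.16786724, -0.10311603])}
side {'camera_matrix': array([[420.24391297,   0.        , 320.69366535],
       [  0.        , 420.24391297, 194.77426473],
       [  0.        ,   0.        ,   1.        ]]), 'xyz': array([565.6678018 , 931.37083328, 673.95059598]), 'orientation': array([-0.06759397, -2.67952979,  1.61529815])}
grinder top 0.57 [308.  226.2] [488.  -48.4  75. ]
grinder side 0.61 [339.  220.5] [480.4 -48.   75. ]
grinder side 0.58 [363.7 188.5] [ 387.5 -234.8   75. ]
zero_mark top 0.6 [308.3 224.8] [489.6 -50.9 151. ]
zero_mark side 0.87 [337.8 218.6] [493.4  67.3 151. ]
collar_grip top 0.98 [308.4 225. ] [488.6 -51.5 168. ]
collar_grip side 0.88 [335.9 185.6] [487.2 -75.7 168. ]
dial_grip top 0.89 [307.  225.7] [486.1 -49.1 201. ]
dial_pointer top 0.69 [307.2 227. ] [483.5 -49.3 188. ]
dial_pointer top
[... 337 characters left out ...]
.7] [628.5 191.4  50. ]
bean_jar side 0.58 [278.7 286.3] [635.6 186.2  50. ]
lemon top 0.75 [206.6 240.4] [446.  226.5  29. ]
lemon side 0.86 [366.3 302.3] [442.  226.1  29. ]
{'t': np.float64(1.0), 'qpos': array([ 1.314,  0.423,  1.63 ,  0.   ,  1.089, -0.019]), 'qvel': array([-0.001,  0.001,  0.001,  0.001,  0.001,  0.   ]), 'joint_torque': array([-1.0000e-03, -5.4458e+01, -2.7405e+01,  6.4000e-02,  1.7000e-02,
       -0.0000e+00]), 'ee_pos': array([147.22 , 607.376, 195.692]), 'orientation': array([-0.373, -3.119,  0.   ]), 'ft_force': array([ 0.586, -0.024, -0.362]), 'moment': array([-0.02 , -0.019, -0.019]), 'grasp_force': np.float64(0.0), 'width': np.float64(87.951)} 18.700000000000003
```

View pics/top0.png

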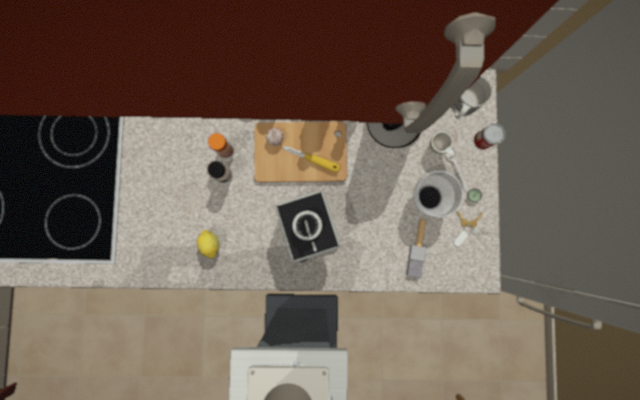

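View pics/side0.png

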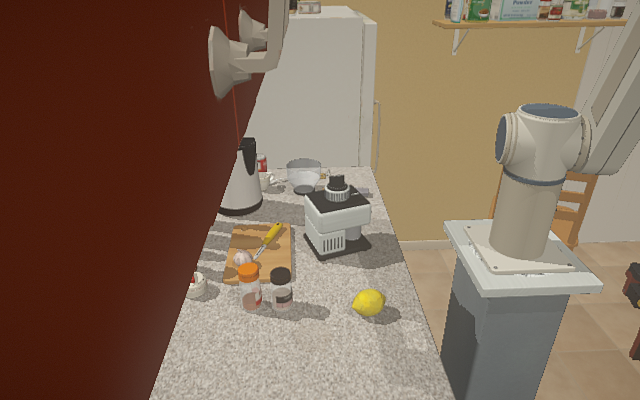

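The top view shows the grinder at about (308,226), with its front facing the robot and turned slightly. The hopper is at (437,193), the brush at (417,250) and the lemon at (208,243). The side view shows the grinder at (338,215), with free space above it. Next I'll crop and enlarge it for the exact axis, yaw and pointer.

```bash
python3 - <<'E'
from h import *
im=optics.get_image("top")
a=cv2.resize(im[180:280,260:360],(560,560),interpolation=cv2.INTER_CUBIC)
cv2.imwrite("pics/crop1.png",a)
for l in("grinder","collar_grip","dial_grip"):
  for r in spotter.regions_of("top",l)[:1]:
    m=r["region"].astype(np.uint8); c=max(cv2.findContours(m,0,2)[0],key=cv2.contourArea)
    print(l,r["conf"],m.sum(),cv2.minAreaRect(c),cv2.boundingRect(m))
im=optics.get_image("side")
for r in spotter.regions_of("side","collar_grip")[:1]:
    m=r["region"].astype(np.uint8); print("side",r["conf"],cv2.boundingRect(m),m.sum())
E
```

```text
grinder 0.93 3130 ((306.83551025390625, 226.44017028808594), (63.42677307128906, 51.6685676574707), 72.12130737304688) (275, 191, 65, 71)
collar_grip 0.81 673 ((306.5, 225.0), (28.0, 29.0), 90.0) (292, 211, 30, 29)
dial_grip 0.82 418 ((306.4000244140625, 224.70004272460938), (21.913463592529297, 22.360679626464844), 26.56505012512207) (295, 213, 24, 24)
side 0.91 (324, 173, 26, 28) 568
```

View pics/crop1.png

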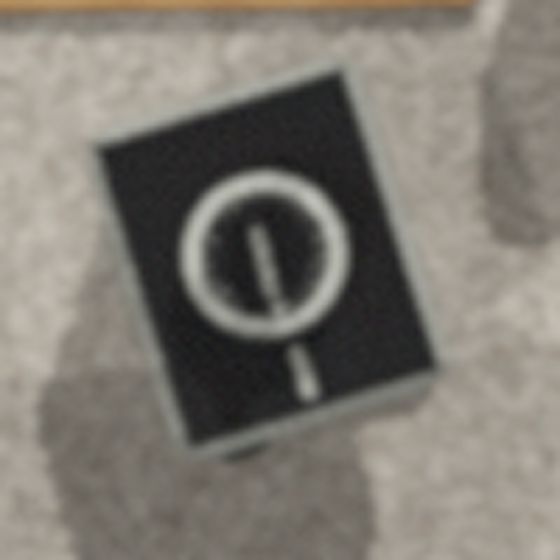

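The grinder's axis is near pixel (307,225), and its front is turned about 17° in the image. The index line points almost at the zero mark, towards lower right. Now I'll refine the axis, the yaw and the bar angle in world coordinates, and work out the approach.

```bash
cat >> h.py <<'E'
def tool():
    s=get_obs(); return s,np.array(s["ee_pos"]),R.from_rotvec(s["orientation"])
def goto(target,psi):
    "shift (cm) in current tool axes, and turn (deg) to bring tool y to world angle psi"
    s,p,r=tool(); d=r.inv().apply(np.array(target)-p)/10; y=r.apply([0,1,0]); a=np.degrees(np.arctan2(y[1],y[0]))
    return np.round(d,2), round((a-psi+180)%360-180,2), "tilt",np.round(r.as_matrix()[2],3)
def status():
    s,p,r=tool(); y=r.apply([0,1,0]); a=np.degrees(np.arctan2(y[1],y[0]))
    print("t%.2f"%s["t"],"p",np.round(p,1),"psi %.2f"%a,"q6 %.2f"%s["qpos"][5],"F",np.round(s["ft_force"],1),"M",np.round(s["moment"],3),"w %.1f g %.1f"%(s["width"],s["grasp_force"]))
E
cat > m.py <<'E'
from h import *
cp=lambda x,y:((x+.5)/5.6-.5+260,(y+.5)/5.6-.5+180)
g=[at_z("top",cp(*c),150)[:2] for c in((100,148),(342,70),(436,370),(190,445))]
print("deck corners",np.round(g,1),"mean",np.mean(g,0))
for i in range(4):
    e=g[(i+1)%4]-g[i]; print(np.linalg.norm(e),np.degrees(np.arctan2(e[1],e[0])))
print("collar top",at_z("top",cp(266,254),182))
print("zero mid",at_z("top",cp(302,372),151))
a=at_z("top",cp(257,228),214);b=at_z("top",cp(272,290),214);print("bar",a,b,np.degrees(np.arctan2(*(b-a)[1::-1])))
a=at_z("top",cp(293,345),151);b=at_z("top",cp(310,398),151);print("mark",a,b,np.degrees(np.arctan2(*(b-a)[1::-1])))
print("side collar 168",at_z("side",(336.5,186.5),168))
E
python3 m.py
```

```text
deck corners [[ 533.5   24.3]
 [ 569.1  -79.1]
 [ 441.  -121.5]
 [ 407.5  -17.3]] mean [487.78303865 -48.40408144]
109.39405418521082 -70.97523958117567
134.98125525960793 -161.7143698647629
109.44415884669773 107.78377359395806
132.61147989687396 18.261863203217217
collar top [488.32707699 -48.77275898 182.        ]
zero mid [439.21233369 -64.30061789 151.        ]
bar [497.71674937 -45.82835346 214.        ] [473.22175724 -52.27953773 214.        ] -165.24520731476804
mark [450.60139388 -60.24856473 151.        ] [428.26166167 -67.91129525 151.        ] -161.0675673756925
side collar 168 [486.03845796 -70.23531435 168.        ]
```

```bash
python3 -c "
from h import *
status(); print(goto([488.2,-48.7,290],105))"
```

```text
t1.30 p [147.2 607.4 195.7] psi 76.37 q6 -0.02 F [ 1.  -0.3 -0.5] M [-0.046 -0.019 -0.035] w 87.7 g 0.0
(array([-48.6 , -55.73,  -9.43]), np.float64(-28.63), 'tilt', array([ 0.,  0., -1.]))
```

Call:
move_arm --pt "0 0 -4.7 0 100" --pt "0 0 -4.7 0 100" --pt "-3.5 -4 0 0 100" --pt "-3.5 -4 0 0 100" --pt "-3.5 -4 0 0 100" --pt "-3.5 -4 0 0 100" --pt "-3.5 -4 0 0 100" --pt "-3.5 -4 0 0 100" --pt "-3.5 -4 0 0 100" --pt "-3.5 -4 0 0 100"

```text
t: 2.55
ee_pos: [344.5, 229.0, 290.0]
orientation: [0.372, 3.119, 0.001]
ft_force: [1.0, -0.5, -0.0]
width: 87.8
grasp_force: 0.0
```

Call:
move_arm --pt "-3.5 -4 0 0 100" --pt "-3.5 -4 0 0 100" --pt "-3.5 -4 0 0 100" --pt "-3.5 -4 0 0 100" --pt "-3.5 -4 0 0 100" --pt "-3 -3.5 0 0 100" --pt "0 0 0 -9.5 100" --pt "0 0 0 -9.5 100" --pt "0 0 0 -9.5 100" --pt "0 0 0 0 100"

```text
t: 3.8
ee_pos: [487.8, -46.3, 289.7]
orientation: [-0.404, 3.115, -0.0]
ft_force: [-0.0, 0.4, -0.0]
width: 88.1
grasp_force: 0.0
```

```bash
python3 -c "
from h import *
status(); print(goto([488.2,-48.7,235],105))
im=optics.get_image('side'); cv2.imwrite('pics/s1.png',cv2.resize(im[60:280,220:440],(600,600)))"
```

```text
t3.80 p [487.8 -46.3 289.7] psi 104.78 q6 -1.95 F [-0.   0.4 -0. ] M [ 0.035  0.007 -0.017] w 88.1 g 0.0
(array([ 0.02, -0.24,  5.47]), np.float64(-0.22), 'tilt', array([-0., -0., -1.]))
```

View pics/s1.png

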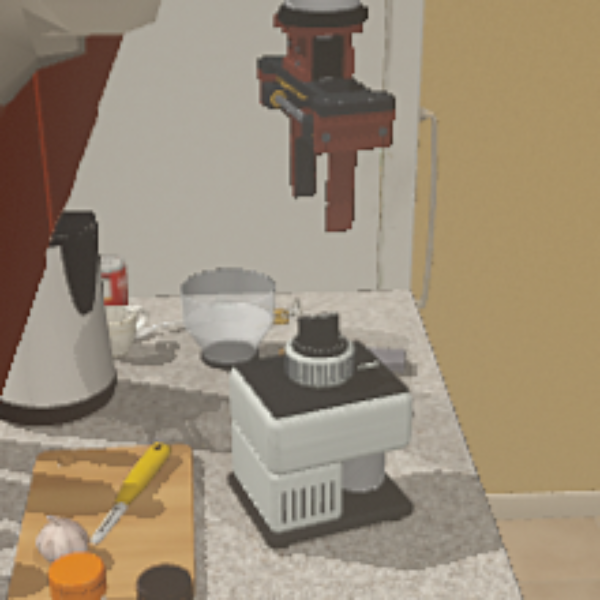

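The side view shows the gripper straddling the grinder axis at crop x≈322, with the collar at (320,360) and the fingers clear. I'll go down over the collar.

Call:
move_arm --pt "0 -0.24 3.0 0 100" --pt "0 0 3.0 0 100" --pt "0 0 2.5 0 100" --pt "0 0 2 0 100" --pt "0 0 1.5 0 100" --pt "0 0 0.9 0 100" --pt "0 0 0.5 0 100" --pt "0 0 0 0 100"

```text
t: 4.85
ee_pos: [488.5, -48.5, 155.8]
orientation: [-0.406, 3.115, -0.0]
ft_force: [-0.0, 0.5, -0.2]
width: 87.9
grasp_force: 0.0
```

```bash
python3 -c "
from h import *
status()"
```

```text
t4.85 p [488.5 -48.5 155.8] psi 104.86 q6 -1.95 F [-0.   0.5 -0.2] M [0.087 0.015 0.014] w 87.9 g 0.0
```

Call:
move_arm --pt "0 0 0 0 60" --pt "0 0 0 0 60" --pt "0 0 0 0 60" --pt "0 0 0 0 60" --pt "0 0 0 0 60" --pt "0 0 0 0 60"

```text
t: 5.6
ee_pos: [488.2, -47.5, 155.8]
orientation: [0.406, -3.115, -0.003]
ft_force: [-0.8, 5.6, 2.7]
width: 53.1
grasp_force: 24.5
```

```bash
python3 -c "
from h import *
status()"
```

```text
t5.60 p [488.2 -47.5 155.8] psi 104.83 q6 -1.95 F [-0.8  5.6  2.7] M [ 1.098  0.176 -0.061] w 53.1 g 24.5
```

```bash
python3 -c "
from h import *
im=optics.get_image('side'); a=cv2.resize(im[140:240,290:390],(400,400),interpolation=cv2.INTER_CUBIC)
im=optics.get_image('top'); b=cv2.resize(im[175:275,257:357],(400,400),interpolation=cv2.INTER_CUBIC)
cv2.imwrite('pics/s2.png',np.hstack([a,b])); status()"
```

```text
t5.70 p [488.2 -47.5 155.8] psi 104.84 q6 -1.95 F [-0.6  5.7  1.4] M [ 1.085  0.196 -0.067] w 53.2 g 24.5
```

View pics/s2.png

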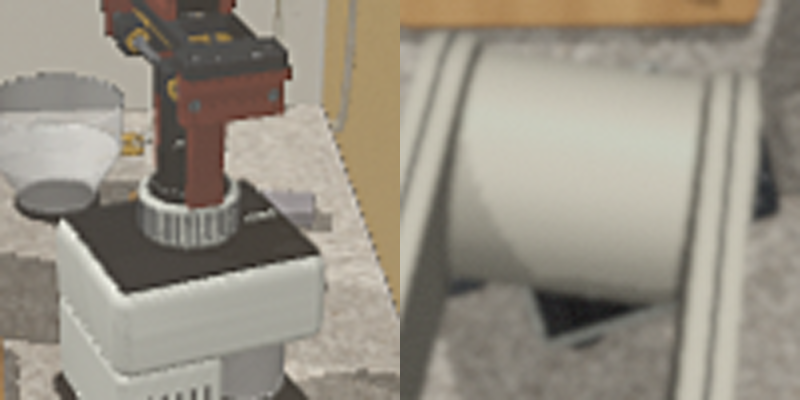

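The side crop shows the fingertips ending at about the collar's top rim (crop (205,205), full image (341,191)). The pads are on the dial's skirt at 53 mm, not on the collar. I'll check the heights by projection.

```bash
python3 -c "
from h import *
s,p,r=tool()
print('tips',[proj('side',p+r.apply([0,sg*w,0])) .round(1) for sg in(1,-1) for w in (26.5,35)])
for z in(150,154,182,188,214): print(z,proj('side',[488.2,-48.7,z]).round(1),'front edge',proj('side',[488.2,-48.7+33,z]).round(1))
for c in [(79,64),(-79,64),(-79,-64),(79,-64)]:
  q=R.from_euler('z',18,degrees=True).apply([c[0],c[1],150])+[488.2,-48.7,0]; print(c,proj('side',q).round(1),proj('top',q).round(1))
"
```

```text
tips [array([339.7, 199. ]), array([340.8, 200.5]), array([333.1, 190.2]), array([332.1, 188.8])]
150 [336.3 196.2] front edge [337.2 202.2]
154 [336.3 194.9] front edge [337.3 200.9]
182 [336.3 185.4] front edge [337.3 191.2]
188 [336.3 183.4] front edge [337.3 189.1]
214 [336.4 174.3] front edge [337.4 179.9]
(79, 64) [316.5 213.2] [272.4 201.8]
(-79, 64) [374.1 201.7] [291.3 265.1]
(-79, -64) [353.5 181.5] [342.6 249.2]
(79, -64) [300.4 191. ] [323.2 186.4]
```

```bash
python3 -c "
from h import *
s,p,r=tool()
q=np.array([487.8,-46.3,289.7])
for dz in(0,10,20,30): print(dz,[proj('side',q+r.apply([0,sg*50,-dz])).round(1) for sg in(1,-1)])
"
```

```text
0 [array([343.7, 154.4]), array([330.4, 140.5])]
10 [array([343.8, 150.5]), array([330.4, 136.8])]
20 [array([343.8, 146.5]), array([330.4, 133.1])]
30 [array([343.9, 142.5]), array([330.4, 129.4])]
```

The fingertips sit about 22–25 mm above the TCP when the gripper is open, because they retract as they spread. I need to open and go about 16 mm lower, keeping the gripper's body clear of the bar.

Call:
move_arm --pt "0 0 0 0 100" --pt "0 0 0 0 100" --pt "0 0 0 0 100" --pt "0 0 0 0 100" --pt "0 0 0 0 100" --pt "0 0 0.5 0 100" --pt "0 0 0.5 0 100" --pt "0 0 0.3 0 100" --pt "0 0 0.3 0 100" --pt "0 0 0 0 100"

```text
t: 6.95
ee_pos: [488.2, -48.5, 139.4]
orientation: [0.407, -3.115, -0.0]
ft_force: [0.5, 0.4, -0.6]
width: 87.5
grasp_force: 0.0
```

```bash
python3 -c "
from h import *
status()"
```

```text
t6.95 p [488.2 -48.5 139.4] psi 104.88 q6 -1.95 F [ 0.5  0.4 -0.6] M [ 0.101  0.041 -0.019] w 87.5 g 0.0
```

Call:
move_arm --pt "0 0.15 0 0 100" --pt "0 0 0 0 65" --pt "0 0 0 0 65" --pt "0 0 0 0 65" --pt "0 0 0 0 65" --pt "0 0 0 0 65"

```text
t: 7.7
ee_pos: [488.2, -47.3, 139.8]
orientation: [-0.407, 3.115, -0.001]
ft_force: [0.8, -2.4, 0.6]
width: 65.7
grasp_force: 30.0
```

```bash
python3 -c "
from h import *
status()
im=optics.get_image('side'); a=cv2.resize(im[140:240,290:390],(400,400),interpolation=cv2.INTER_CUBIC)
cv2.imwrite('pics/s3.png',a)"
```

```text
t7.70 p [488.2 -47.3 139.8] psi 104.88 q6 -1.95 F [ 0.8 -2.4  0.6] M [-0.374 -0.004 -0.019] w 65.7 g 30.0
```

View pics/s3.png

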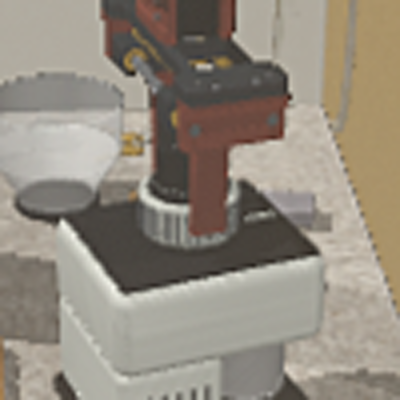

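The fingers now hold the collar: the finger reaches down over the knurls at crop (205,235) and the width is 65.7 mm. I'll turn clockwise with the moment as the guide.

Call:
move_arm --pt "0 0 0 3 60" --pt "0 0 0 3 60" --pt "0 0 0 3 60" --pt "0 0 0 3 60"

```text
t: 8.25
ee_pos: [488.2, -47.5, 139.8]
orientation: [-0.077, 3.14, -0.001]
ft_force: [-0.7, -3.4, 0.4]
width: 65.3
grasp_force: 30.0
```

```bash
python3 -c "
from h import *
status()"
```

```text
t8.25 p [488.2 -47.5 139.8] psi 92.81 q6 -1.74 F [-0.7 -3.4  0.4] M [-0.575  0.016  0.206] w 65.3 g 30.0
```

Call:
move_arm --pt "0 0 0 2 60" --pt "0 0 0 2 60" --pt "0 0 0 2 60" --pt "0 0 0 2 60" --pt "0 0 0 2 60"

```text
t: 8.88
ee_pos: [488.2, -47.5, 139.8]
orientation: [0.197, 3.135, -0.001]
ft_force: [0.1, -5.1, 1.1]
width: 65.5
grasp_force: 30.0
```

```bash
python3 -c "
from h import *
status()"
```

```text
t8.88 p [488.2 -47.5 139.8] psi 82.80 q6 -1.57 F [ 0.1 -5.1  1.1] M [-0.923 -0.09   0.181] w 65.5 g 30.0
```

Call:
move_arm --pt "0 0 0 1 60" --pt "0 0 0 1 60" --pt "0 0 0 1 60" --pt "0 0 0 1 60"

```text
t: 9.38
ee_pos: [488.2, -47.5, 139.8]
orientation: [0.306, 3.126, -0.001]
ft_force: [-0.4, -6.1, 1.7]
width: 65.6
grasp_force: 30.0
```

```bash
python3 -c "
from h import *
status()"
```

```text
t9.38 p [488.2 -47.5 139.8] psi 78.84 q6 -1.50 F [-0.4 -6.1  1.7] M [-1.002 -0.079  0.145] w 65.6 g 30.0
```

Call:
move_arm --pt "0 -0.1 0 1 60" --pt "0 0 0 1 60"

```text
t: 9.62
ee_pos: [488.2, -47.6, 139.8]
orientation: [0.361, 3.12, 0.001]
ft_force: [1.8, 1.5, 1.2]
width: 65.7
grasp_force: 30.0
```

```bash
python3 -c "
from h import *
status()"
```

```text
t9.62 p [488.2 -47.6 139.8] psi 76.80 q6 -1.46 F [1.8 1.5 1.2] M [ 0.249 -0.324  0.114] w 65.7 g 30.0
```

Call:
move_arm --pt "0 0 0 1 60" --pt "0 0 0 1 60"

```text
t: 9.88
ee_pos: [488.2, -47.7, 139.8]
orientation: [0.415, 3.113, 0.001]
ft_force: [2.6, 3.6, 1.3]
width: 65.0
grasp_force: 30.0
```

```bash
python3 -c "
from h import *
status()"
```

```text
t9.88 p [488.2 -47.7 139.8] psi 74.81 q6 -1.43 F [2.6 3.6 1.3] M [ 0.629 -0.415  0.195] w 65.0 g 30.0
```

Call:
move_arm --pt "0 0 0 1.5 60"

```text
t: 10.0
ee_pos: [488.2, -47.7, 139.8]
orientation: [0.457, 3.108, 0.001]
ft_force: [2.4, 3.9, 1.1]
width: 65.7
grasp_force: 30.0
```

```bash
python3 -c "
from h import *
status()"
```

```text
t10.00 p [488.2 -47.7 139.8] psi 73.27 q6 -1.40 F [2.4 3.9 1.1] M [ 0.805 -0.5    0.198] w 65.7 g 30.0
```

Call:
move_arm --pt "0 0 0 1.5 60"

```text
t: 10.12
ee_pos: [488.2, -47.7, 139.8]
orientation: [0.498, 3.101, 0.001]
ft_force: [3.4, 4.9, 1.8]
width: 65.6
grasp_force: 30.0
```

```bash
python3 -c "
from h import *
status()"
```

```text
t10.12 p [488.2 -47.7 139.8] psi 71.76 q6 -1.38 F [3.4 4.9 1.8] M [ 0.798 -0.505  0.182] w 65.6 g 30.0
```

Call:
move_arm --pt "0 0 0 1.5 60"

```text
t: 10.25
ee_pos: [488.2, -47.7, 139.8]
orientation: [0.538, 3.095, 0.001]
ft_force: [2.4, 4.9, 1.5]
width: 65.3
grasp_force: 30.0
```

```bash
python3 -c "
from h import *
status()"
```

```text
t10.25 p [488.2 -47.7 139.8] psi 70.26 q6 -1.35 F [2.4 4.9 1.5] M [ 0.825 -0.52   0.226] w 65.3 g 30.0
```

Call:
move_arm --pt "0 0 0 1.5 60"

```text
t: 10.38
ee_pos: [488.1, -47.7, 139.8]
orientation: [0.579, 3.087, 0.001]
ft_force: [2.9, 5.3, 1.3]
width: 65.4
grasp_force: 30.0
```

```bash
python3 -c "
from h import *
status()"
```

```text
t10.38 p [488.1 -47.7 139.8] psi 68.76 q6 -1.32 F [2.9 5.3 1.3] M [ 0.815 -0.471  0.166] w 65.4 g 30.0
```

Call:
move_arm --pt "0 0 0 1.5 60"

```text
t: 10.5
ee_pos: [488.1, -47.7, 139.8]
orientation: [0.619, 3.079, 0.001]
ft_force: [3.0, 4.8, 1.2]
width: 65.3
grasp_force: 30.0
```

```bash
python3 -c "
from h import *
status()"
```

```text
t10.50 p [488.1 -47.7 139.8] psi 67.26 q6 -1.30 F [3.  4.8 1.2] M [ 0.768 -0.504  0.11 ] w 65.3 g 30.0
```

Call:
move_arm --pt "0 0 0 1.5 60"

```text
t: 10.62
ee_pos: [488.2, -47.7, 139.8]
orientation: [0.659, 3.071, 0.001]
ft_force: [3.0, 4.4, 2.2]
width: 65.5
grasp_force: 30.0
```

```bash
python3 -c "
from h import *
status()"
```

```text
t10.62 p [488.2 -47.7 139.8] psi 65.77 q6 -1.27 F [3.  4.4 2.2] M [ 0.709 -0.512  0.19 ] w 65.5 g 30.0
```

Call:
move_arm --pt "0 0 0 1.5 60"

```text
t: 10.75
ee_pos: [488.2, -47.7, 139.8]
orientation: [0.7, 3.062, 0.001]
ft_force: [2.4, 4.0, 1.9]
width: 65.3
grasp_force: 30.0
```

```bash
python3 -c "
from h import *
status()"
```

```text
t10.75 p [488.2 -47.7 139.8] psi 64.27 q6 -1.24 F [2.4 4.  1.9] M [ 0.757 -0.501  0.17 ] w 65.3 g 30.0
```

Call:
move_arm --pt "0 0 0 1.5 60"

```text
t: 10.88
ee_pos: [488.1, -47.8, 139.8]
orientation: [0.74, 3.053, 0.001]
ft_force: [2.7, 4.1, 1.3]
width: 65.7
grasp_force: 30.0
```

```bash
python3 -c "
from h import *
status()"
```

```text
t10.88 p [488.1 -47.8 139.8] psi 62.76 q6 -1.22 F [2.7 4.1 1.3] M [ 0.702 -0.463  0.129] w 65.7 g 30.0
```

Call:
move_arm --pt "0 0 0 1.5 60"

```text
t: 11.0
ee_pos: [488.1, -47.8, 139.8]
orientation: [0.779, 3.043, 0.001]
ft_force: [2.7, 3.5, 0.8]
width: 65.3
grasp_force: 30.0
```

```bash
python3 -c "
from h import *
status()"
```

```text
t11.00 p [488.1 -47.8 139.8] psi 61.27 q6 -1.19 F [2.7 3.5 0.8] M [ 0.815 -0.487  0.174] w 65.3 g 30.0
```

Call:
move_arm --pt "0 0 0 1.5 60"

```text
t: 11.12
ee_pos: [488.1, -47.8, 139.8]
orientation: [0.819, 3.032, 0.001]
ft_force: [2.7, 4.4, 1.5]
width: 65.8
grasp_force: 30.0
```

```bash
python3 -c "
from h import *
status()"
```

```text
t11.12 p [488.1 -47.8 139.8] psi 59.76 q6 -1.17 F [2.7 4.4 1.5] M [ 0.731 -0.547  0.222] w 65.8 g 30.0
```

Call:
move_arm --pt "0 0 0 1.5 60"

```text
t: 11.25
ee_pos: [488.1, -47.8, 139.8]
orientation: [0.859, 3.022, 0.001]
ft_force: [2.2, 5.1, 1.4]
width: 65.6
grasp_force: 30.0
```

```bash
python3 -c "
from h import *
status()"
```

```text
t11.25 p [488.1 -47.8 139.8] psi 58.27 q6 -1.14 F [2.2 5.1 1.4] M [ 0.886 -0.576  0.227] w 65.6 g 30.0
```

Call:
move_arm --pt "0 0 0 1.5 60"

```text
t: 11.38
ee_pos: [488.1, -47.8, 139.8]
orientation: [0.898, 3.01, 0.001]
ft_force: [2.5, 3.8, 1.6]
width: 65.6
grasp_force: 30.0
```

```bash
python3 -c "
from h import *
status()"
```

```text
t11.38 p [488.1 -47.8 139.8] psi 56.77 q6 -1.11 F [2.5 3.8 1.6] M [ 0.902 -0.591  0.295] w 65.6 g 30.0
```

Call:
move_arm --pt "0 0 0 0.6 60"

```text
t: 11.5
ee_pos: [488.1, -47.8, 139.8]
orientation: [0.913, 3.005, 0.001]
ft_force: [3.3, 4.8, 1.0]
width: 65.2
grasp_force: 30.0
```

```bash
python3 -c "
from h import *
status()"
```

```text
t11.50 p [488.1 -47.8 139.8] psi 56.20 q6 -1.10 F [3.3 4.8 1. ] M [ 0.922 -0.557  0.315] w 65.2 g 30.0
```

Call:
move_arm --pt "0 0 0 0.6 60"

```text
t: 11.62
ee_pos: [488.1, -47.8, 139.8]
orientation: [0.929, 3.001, 0.001]
ft_force: [2.2, 3.1, 1.5]
width: 65.6
grasp_force: 30.0
```

```bash
python3 -c "
from h import *
status()"
```

```text
t11.62 p [488.1 -47.8 139.8] psi 55.61 q6 -1.09 F [2.2 3.1 1.5] M [ 0.878 -0.582  0.274] w 65.6 g 30.0
```

Readings of 0.22, 0.23, 0.30, 0.32 and 0.27 N m against a base of about 0.17 put contact near psi 59.9°. The collar is now about 4.3° past it, which is a climb of about 0.15 N m. I'll release and lift to the dial.

Call:
move_arm --pt "0 0 0 0 100" --pt "0 0 0 0 100" --pt "0 0 0 0 100" --pt "0 0 0 0 100" --pt "0 0 -1.3 0 100" --pt "0 0 -1.3 0 100" --pt "0 0 -1.3 0 100" --pt "0 0 -1.3 0 100" --pt "0 0 0 0 35" --pt "0 0 0 0 35"

```text
t: 12.88
ee_pos: [487.6, -48.1, 191.6]
orientation: [-0.927, -3.002, 0.0]
ft_force: [0.1, -0.3, -0.0]
width: 71.6
grasp_force: 0.0
```

Call:
move_arm --pt "0 0 0 0 30" --pt "0 0 0 0 30" --pt "0 0 0 0 30"

```text
t: 13.25
ee_pos: [487.7, -48.1, 191.4]
orientation: [-0.927, -3.001, 0.0]
ft_force: [-1.0, 0.3, 0.3]
width: 41.3
grasp_force: 0.0
```

```bash
python3 -c "
from h import *
status()
im=optics.get_image('side'); a=cv2.resize(im[130:230,290:390],(500,500),interpolation=cv2.INTER_CUBIC)
s,p,r=tool(); print(proj('side',p+r.apply([0,15,0])),proj('side',p+r.apply([0,15,-20])))
cv2.imwrite('pics/s4.png',a)"
```

```text
t13.25 p [487.7 -48.1 191.4] psi 55.67 q6 -1.09 F [-1.   0.3  0.3] M [-0.05   0.016 -0.047] w 41.3 g 0.0
[333.64087829 184.49949272] [333.65668504 177.4832081 ]
```

View pics/s4.png

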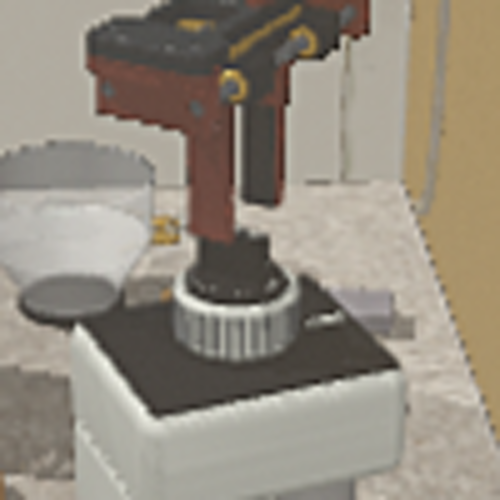

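The fingertips are level with the bar top (crop (215,240) against (240,235)) and about 22 mm above the TCP. I'll lower 18 mm and close on the bar.

Call:
move_arm --pt "0 0 0.6 0 40" --pt "0 0 0.6 0 40" --pt "0 0 0.6 0 40" --pt "0 0 0 0 20" --pt "0 0 0 0 20" --pt "0 0 0 0 20" --pt "0 0 0 0 20"

```text
t: 14.18
ee_pos: [488.0, -48.1, 173.9]
orientation: [0.927, 3.001, 0.0]
ft_force: [0.7, -0.4, -1.1]
width: 17.6
grasp_force: 0.0
```

```bash
python3 -c "
from h import *
status()"
```

```text
t14.18 p [488.  -48.1 173.9] psi 55.68 q6 -1.09 F [ 0.7 -0.4 -1.1] M [-0.048 -0.041  0.022] w 17.6 g 0.0
```

Call:
move_arm --pt "0 0 0 0 10" --pt "0 0 0 0 10" --pt "0 0 0 0 10"

```text
t: 14.55
ee_pos: [488.1, -47.9, 173.8]
orientation: [0.927, 3.001, 0.001]
ft_force: [0.9, 2.0, 0.8]
width: 11.9
grasp_force: 30.0
```

```bash
python3 -c "
from h import *
status()
im=optics.get_image('side'); a=cv2.resize(im[130:230,290:390],(500,500),interpolation=cv2.INTER_CUBIC)
cv2.imwrite('pics/s5.png',a)"
```

```text
t14.55 p [488.1 -47.9 173.8] psi 55.67 q6 -1.09 F [0.9 2.  0.8] M [ 0.407 -0.13  -0.003] w 11.9 g 30.0
```

View pics/s5.png

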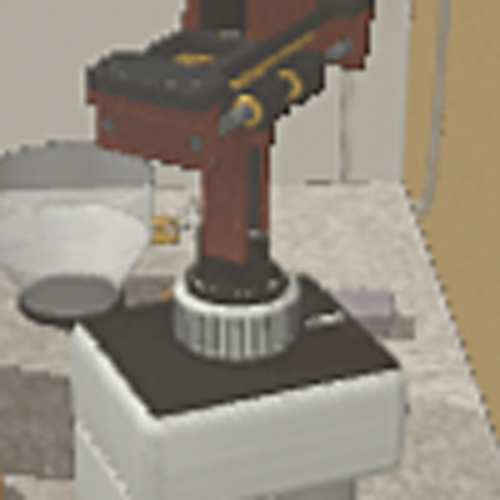

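The bar is held at 11.9 mm. The pointer is at psi+90 = 145.7° and the zero mark bears about 198.4°, so I'll turn the dial 52.7° counter-clockwise.

Call:
move_arm --pt "0 0 0 -2 10" --pt "0 0 0 -4 10" --pt "0 0 0 -4 10" --pt "0 0 0 -4 10" --pt "0 0 0 -4 10" --pt "0 0 0 -4 10" --pt "0 0 0 -4 10" --pt "0 0 0 -4 10" --pt "0 0 0 -4 10" --pt "0 0 0 -4 10"

```text
t: 15.85
ee_pos: [488.2, -47.6, 173.8]
orientation: [-0.106, 3.139, 0.001]
ft_force: [2.0, 3.6, 1.3]
width: 11.6
grasp_force: 30.0
```

```bash
python3 -c "
from h import *
status()"
```

```text
t15.85 p [488.2 -47.6 173.8] psi 93.87 q6 -1.76 F [2.  3.6 1.3] M [ 0.752 -0.311 -0.043] w 11.6 g 30.0
```

Call:
move_arm --pt "0 0 0 -4 10" --pt "0 0 0 -4 10" --pt "0 0 0 -4 10" --pt "0 0 0 -2.7 10" --pt "0 0 0 0 10" --pt "0 0 0 0 10"

```text
t: 16.6
ee_pos: [488.1, -47.6, 173.8]
orientation: [-0.502, 3.101, 0.001]
ft_force: [1.3, 5.5, 2.1]
width: 11.9
grasp_force: 30.0
```

```bash
python3 -c "
from h import *
status()"
```

```text
t16.60 p [488.1 -47.6 173.8] psi 108.39 q6 -2.01 F [1.3 5.5 2.1] M [ 0.965 -0.258  0.053] w 11.9 g 30.0
```

Call:
move_arm --pt "0 0 0 0 50" --pt "0 0 0 0 50" --pt "0 0 0 0 50" --pt "0 0 -2 0 50" --pt "0 0 -4 0 50" --pt "0 0 -4 0 50" --pt "0 4 0 0 50" --pt "0 5 0 0 50" --pt "0 5 0 0 50" --pt "0 5 0 0 50"

```text
t: 17.85
ee_pos: [427.3, 133.3, 273.8]
orientation: [-0.501, 3.101, -0.0]
ft_force: [0.8, 0.9, 0.4]
width: 43.6
grasp_force: 0.0
```

Call:
move_arm --pt "0 5 0 0 50" --pt "0 5 0 0 50" --pt "0 5 0 0 50" --pt "0 5 0 0 50" --pt "0 4 0 0 50" --pt "0 0 0 0 50"

```text
t: 18.6
ee_pos: [351.5, 361.8, 273.4]
orientation: [0.507, -3.1, 0.0]
ft_force: [0.1, -0.4, -1.1]
width: 44.0
grasp_force: 0.0
```

```bash
python3 - <<'E'
from h import *
status()
st=np.mean([optics.get_image('top').astype(float) for _ in range(6)],0)
np.save('st.npy',st); st=st.astype(np.uint8)
b=cv2.resize(st[190:260,272:342],(600,600),interpolation=cv2.INTER_CUBIC)
cv2.imwrite('pics/t6.png',b)
r=spotter.regions_of('top','grinder')
m=r[0]["region"].astype(np.uint8); print(r[0]["conf"],cv2.minAreaRect(max(cv2.findContours(m,0,2)[0],key=cv2.contourArea)))
E
```

```text
t18.60 p [351.5 361.8 273.4] psi 108.57 q6 -1.12 F [ 0.1 -0.4 -1.1] M [ 0.014 -0.004  0.011] w 44.0 g 0.0
0.66 ((307.0500183105469, 226.1500244140625), (63.56177520751953, 51.861351013183594), 71.56504821777344)
```

View pics/t6.png

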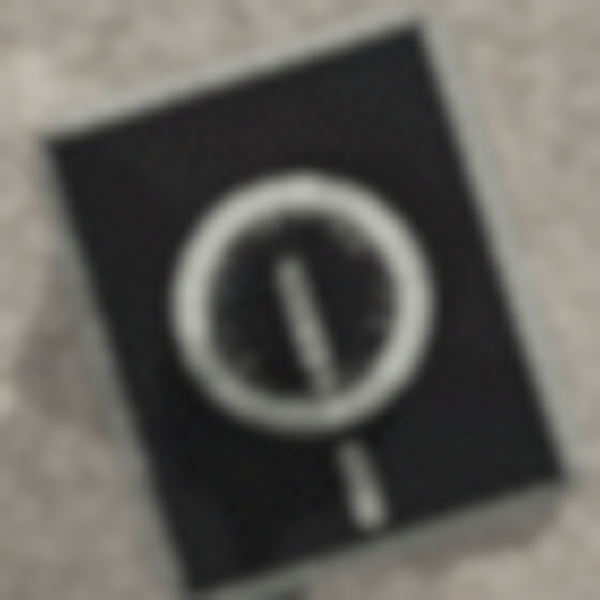

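The ring is centred at crop (302,303). The index line runs (287,262)→(325,392) and the zero mark (347,447)→(372,525), so they look aligned. I'll check that numerically.

```bash
python3 - <<'E'
from h import *
g=np.load('st.npy').mean(2); S=600/70
def pts(x0,x1,y0,y1):
    # per-row intensity centroid in full-image pixels (crop coordinates given)
    out=[]
    for r in range(int(190+y0/S+.5),int(190+y1/S+.5)+1):
        c0,c1=int(272+x0(r)/S),int(272+x1(r)/S)+1
        w=g[r,c0:c1+1]; w=np.clip(w-np.percentile(w,40),0,None); out.append((np.sum(w*np.arange(c0,c1+1))/w.sum(),r))
    return np.array(out)
cen=lambda r:287+((r-190+.5)*S-262)*.29
cm=lambda r:359+((r-190+.5)*S-486)*.32
A=lambda p:np.degrees(np.arctan2(p[1],p[0]))%360
def fit(P,z):
    W=np.array([at_z("top",p,z)[:2] for p in P]); d=cv2.fitLine(W.astype(np.float32),cv2.DIST_L2,0,.01,.01).ravel(); v=d[:2]*(-1 if d[0]>0 else 1); return W.mean(0),A(v)
bi=pts(lambda r:cen(r)-35,lambda r:cen(r)+35,268,350); zm=pts(lambda r:cm(r)-35,lambda r:cm(r)+35,450,515)
b=fit(bi,214); m=fit(zm,151); print("bar",b,"mark",m)
# ring centre: bright pixels in deck-dark surroundings
cx,cy=(302+.5)/S-.5+272,(303+.5)/S-.5+190
yy,xx=np.mgrid[:400,:640]; d=np.hypot(xx-cx,yy-cy); k=(d>9)&(d<16.5)&(g>90)
k&=~((yy>cy+10.0)&(abs(xx-(cx+5))<3)&(d>15.3))
E_=cv2.fitEllipse(np.argwhere(k)[:,::-1].astype(np.float32)); print(E_)
ax=at_z("top",E_[0],182)[:2]; print("axis",ax)
for o in(ax,np.array([488.1,-47.7])): print("axis->mark",A(m[0]-o),"axis->bar mean",b[0]-o)
# deck edges
K=lambda x,y:((x+.5)/S-.5+272,(y+.5)/S-.5+190)
for p,q in(((60,170),(170,540)),((430,60),(550,440))):
    e=at_z("top",K(*q),150)-at_z("top",K(*p),150); print("edge",A(e))
E
```

```text
bar (array([485.10169096, -49.00994615]), np.float32(198.02834)) mark (array([438.08622775, -65.25313102]), np.float32(196.04182))
((306.7567138671875, 224.8663330078125), (26.356449127197266, 26.753475189208984), 79.3466567993164)
axis [488.49880924 -48.00046376]
axis->mark 198.89245418067836 axis->bar mean [-3.39711829 -1.0094824 ]
axis->mark 199.3393362852558 axis->bar mean [-2.99830904 -1.30994615]
edge 197.9619925328909
edge 198.41687856733446
```

The pointer is at 198.4° by the gripper and 198.0° by the image, and the zero mark is at 198–199°, so they agree within the measuring error. Nothing is being touched, so I'll hand in.

```bash
python3 -c "
from h import *
print(close_job())"
```

```text
the job is handed in; nothing more can be done
None
```

The job is handed in, result not reported: the collar is about 4° past where the burrs meet (roughly 0.15 N m climb, judged from noisy wrist readings). The dial pointer is on the zero mark to within about 1°. An early grip closed on the dial's skirt without turning it, and nothing else round the grinder was touched.

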